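Tamp the capacitors level in their bin

ROBOT

A 6-joint arm with a two-finger parallel gripper is mounted at the origin on the work surface. World frame = base frame: x ahead of the robot, y to its left, z up, the work surface at z = 0. Lengths are in m, angles in rad, forces in N, time in s.
With the tool pointing down it reaches from about 0.375 to 0.975 m from the base axis. Payload 3.8 kg.
Tool frame: the origin (TCP) lies midway between the tips of the shut fingers; the grasp point (between the pads) lies 19 mm behind it (ctrl.hold_point_z is the distance from the TCP to the grasp point, in m); z points along the fingers, y is the line along which they close (so a half turn about z gives the same grasp; the last joint's range is limited). The gripper opens to 88 mm and grips with 3 to 60 N. Pads are 18 mm wide; open, the fingers measure 123 mm over their backs; the gripper's body (75 mm by 187 mm) begins 45 mm behind the grasp point.
Start: joints at [1.269, 0.264, 1.604, -0, 1.274, -0.037], TCP at [0.177, 0.651, 0.239] pointing down, gripper open.
Joint ranges: [-2.63, 2.63], [-0.94, 2.18], [0.31, 2.57], [-1.31, 4.45], [0, 2.66], [-2.55, 2.55]. Speed limits (rad/s): [2.57, 2.57, 3.14, 3.14, 3.14, 3.14].

INTERFACE

Orientations are given as a unit quaternion [x, y, z, w].
In Python, from station import ctrl, optics gives the robot as it stands. The module is installed in compiled form; this text tells all that it offers.
- The arm moves only by the tool play_rows, never from a script. Its argument "plan" is a list of rows, each an object with "hand": the closure, from -1 (fully open) to 1 (shut), so that 0 is half open; "delta_pos": the shift along the tool's x, y, z in cm, a list of three; "spin": the turn about the tool's z in rad. In form: [{"hand": hand, "delta_pos": [x, y, z], "spin": spin}, ...]. A call has exactly 5 rows; each row is the pose to reach, as a shift and turn from the pose commanded when the call began, along the tool's axes at that moment; what a row does not reach only later rows make up. A row lasts 1/12 s, in which the tool goes at most 41.7 mm and 7.16 degrees, less where a joint would pass 70% of its speed; a pose out of reach is approached as far as the arm can. A call with a gripper value outside its range is refused whole. The fingers move at their own pace and stop on an object; "force" is the grip in N (left out, the last holds). Time passes only in rows, so rows that repeat a pose let the fingers close, or fill a call up. It gives the time, the measured TCP pose, the force, the opening and the grip force at its end, in the units of the state.
- ctrl.read_state(): the state, without advancing time (a new reading comes with each control period).
- optics.camera(name): name is "scene" or "top" or "wrist"; returns a dict with "image" (400x640x3 uint8, red, green, blue), "mtx" (3x3 intrinsics, pixels), "R" (3x3) and "t" (3): a world point X has camera coordinates R X + t. Camera axes: x right, y down, z forward; pixel columns grow to the right and rows downward; lengths in m; the calibration is good to about 2 mm. A picture is of the moment at which its call begins. There is no depth.
- ctrl.close_job(): hands the job in; it is judged then, once.
The state is a dict: "time_s": time; "joints": joint angles; "qvel": joint speeds; "tau": joint torques, N m; "ee_pos": TCP position; "tool_rot": TCP orientation; "ft_force": force on the tool from outside, world axes, zero at the start; "wrist_torque": the same for the moment, N m; "width": opening from 0.0 (shut) to 1.0 (fully open); "grip_force": force on a finger pad.
Only numpy, scipy, OpenCV 4.12 (cv2) and the standard library are available. Lean on these libraries where they do the work, as an engineer would, in place of code of your own. Each camera call takes 0.05 s, during which the arm holds its last target. There are 200 camera calls.

TASK

In each lane of the white parts bin one capacitor rides up over the others. Take the tamper by its handle and press each raised one down with the flat foot until all lie level on the bin's floor, bedding each lane with a steady press of about 15 N for a second, never over 30 N and without the gripper touching a capacitor. Then gently stand the tamper upright in the middle of its black mat and let go, leaving the jar, screwdriver and circuit board alone.

Things in the scene. Friction and masses are not known exactly. Their poses are not given: they have to be found in the camera images.
- bin: White open parts bin, 124 x 123 x 40 mm high, walls and floor 5 mm, fixed on a wooden block: it stands 5 to 35 mm above the bench. Origin: centre of its underside. A middle wall along its x parts it into two lanes 114 mm long (x) and 54 mm wide, centre lines y = +29.5 mm (a) and -29.5 mm (b). Four capacitors lie across each lane. Tops of level pieces are 29 mm above the underside; a level row is hard to the touch.
- divider_a (a joint): Orange divider of lane a, 5 mm thick, top 35 mm above the bin's underside, at the row's +x end (the -x wall is the fixed end). Value: its slide towards the bin's +x in m. At 0 its face is 87 mm from the fixed end; about 0.010 when the lane is level. It is stiff and stays where pushed: wedging a raised piece home takes some 6 to 12 N straight down, most at first.
- divider_b (a joint): The same orange divider in lane b; value: its slide towards the bin's +x in m, 0 at the start, about 0.010 when lane b is level.
- bin_floor: The bin's own 5 mm floor plate, on which the capacitors lie, part of the bin; origin the same as the bin's. It is what takes the press.
- cap_a1: Capacitor in lane a: smooth cylinder with white stripe, 24 mm diameter, 46 mm long, 25 g, lying along its own y, loose. Origin: its centre. It starts bedded on the bin's floor, its centre 17 mm above the bin's underside.
- cap_a2: Capacitor in lane a: smooth cylinder with white stripe, 24 mm diameter, 46 mm long, 25 g, lying along its own y, loose. Origin: its centre. It starts bedded on the bin's floor, its centre 17 mm above the bin's underside.
- cap_a3: Capacitor in lane a: smooth cylinder with white stripe, 24 mm diameter, 46 mm long, 25 g, lying along its own y, loose. Origin: its centre. It starts bedded on the bin's floor, its centre 17 mm above the bin's underside.
- cap_a4: Capacitor in lane a: smooth cylinder with white stripe, 24 mm diameter, 46 mm long, 25 g, lying along its own y, loose. Origin: its centre. It starts riding up on two pieces, centre about 31 mm above the bin's underside, top 3 mm above the rim; level, its centre is 17 mm up. Going down, it shifts about 5 mm towards the bin's +x.
- cap_b1: Capacitor in lane b: smooth cylinder with white stripe, 24 mm diameter, 46 mm long, 25 g, lying along its own y, loose. Origin: its centre. It starts bedded on the bin's floor, its centre 17 mm above the bin's underside.
- cap_b2: Capacitor in lane b: smooth cylinder with white stripe, 24 mm diameter, 46 mm long, 25 g, lying along its own y, loose. Origin: its centre. It starts bedded on the bin's floor, its centre 17 mm above the bin's underside.
- cap_b3: Capacitor in lane b: smooth cylinder with white stripe, 24 mm diameter, 46 mm long, 25 g, lying along its own y, loose. Origin: its centre. It starts bedded on the bin's floor, its centre 17 mm above the bin's underside.
- cap_b4: Capacitor in lane b: smooth cylinder with white stripe, 24 mm diameter, 46 mm long, 25 g, lying along its own y, loose. Origin: its centre. It starts riding up on two pieces, centre about 31 mm above the bin's underside, top 3 mm above the rim; level, its centre is 17 mm up. Going down, it shifts about 5 mm towards the bin's +x.
- tamper: Hand tamper, loose, 200 g: flat aluminium foot 42 x 42 x 10 mm, upright wooden handle 24 x 24 mm, 80 mm long. Origin: centre of the sole, z up. The handle slides stiffly on the stem: its lower end starts 13 to 23 mm above the sole (not measured), and a push of 4 N or so drives it home to 12 mm, where it stays. Stands on the mat. Square to the bin, the foot has 6 mm to spare each side in a lane.
- mat: Black square rest mat for the tamper, fixed, 120 x 120 x 4 mm. Origin: centre of its underside (top face 4 mm above it).
- screwdriver: Screwdriver lying on the bench, 160 mm long, along its own x. Bystander.
- jar: Closed jar, 44 mm diameter, 50 mm high, origin at the centre of its underside. Bystander.
- board: Small red circuit board lying flat, 60 x 90 mm, 14 mm high with its parts. Bystander.
There are look-alikes about, which are no part of the job. What is shaped like the cap_b3 but orange is not meant.

How it is judged:
On the way, in this order (a step that is already met when the one before it is completed fails the run):
1. the tamper is lifted off its mat (z of tamper in the frame of mat above 0.03 m), for 0.2 s.
2. all eight capacitors lie level on the bin's floor (centres under 19 mm above the bin's underside) and the tamper presses them with a steady 11 to 20 N (13 to 22 N on the floor with their own 2 N) (z of each of cap_a1, cap_a2, cap_a3, cap_a4, cap_b1, cap_b2, cap_b3, cap_b4 in the frame of bin below 0.019 m and (contact force between tamper and cap_a1 above 2 N or contact force between tamper and cap_a2 above 2 N or contact force between tamper and cap_a3 above 2 N or contact force between tamper and cap_a4 above 2 N or contact force between tamper and cap_b1 above 2 N or contact force between tamper and cap_b2 above 2 N or contact force between tamper and cap_b3 above 2 N or contact force between tamper and cap_b4 above 2 N) and contact force between bin_floor and anything else between 13 and 22 N), for 0.5 s.
At the end, for the whole second after the job is handed in: Every capacitor lies on the bin's floor in its bin, level to within 2 mm; the tamper stands upright (within 0.08 rad) at rest on its mat, its foot's centre within 30 mm of the mat's centre, let go (z of each of cap_a1, cap_a2, cap_a3, cap_a4, cap_b1, cap_b2, cap_b3, cap_b4 in the frame of bin below 0.019 m and horizontal distance between each of cap_a1, cap_a2, cap_a3, cap_a4, cap_b1, cap_b2, cap_b3, cap_b4 and bin below 0.085 m and horizontal distance between tamper and mat below 0.03 m and angle between tamper's own z axis and vertical below 0.08 rad and z of tamper in the frame of mat between 0 and 0.008 m and linear speed of tamper below 0.02 m/s and contact force between the fingers and tamper below 0.1 N); the robot touches nothing.
It fails at once if the capacitors are pressed with more than 30 N (32 N on the floor with their own weight) (contact force between bin_floor and anything else above 32 N).
It fails at once if the tamper bears on the bin with more than 30 N (contact force between tamper and bin above 30 N).
It fails at once if the tamper bears on its mat with more than 30 N (contact force between tamper and mat above 30 N).
It fails at once if the gripper or arm touches a capacitor (contact force between any of the fingers, the arm and cap_a1 above 0.3 N or contact force between any of the fingers, the arm and cap_a2 above 0.3 N or contact force between any of the fingers, the arm and cap_a3 above 0.3 N or contact force between any of the fingers, the arm and cap_a4 above 0.3 N or contact force between any of the fingers, the arm and cap_b1 above 0.3 N or contact force between any of the fingers, the arm and cap_b2 above 0.3 N or contact force between any of the fingers, the arm and cap_b3 above 0.3 N or contact force between any of the fingers, the arm and cap_b4 above 0.3 N).
It fails at once if a bystander is moved by more than 15 mm (distance of any of screwdriver, jar, board from where it was at the start of the episode above 0.015 m).
It also fails if it takes over 64 s, if anything falls off the work surface, if the arm or the gripper's body presses on something with over 40 N, if the wrist force passes 120 N, or if a joint passes its speed limit or range.

## Working session

There is one attempt and no reset: what is moved stays moved. The work goes in short steps, Python scripts to look and compute and a tool call to move; the robot and the scene stay as the last step left them, time stands still between calls to the robot, and variables do not carry over. Pictures are saved under pics/ and viewed, at most 13 in all, crops included, and the job is handed in when it is done.

Besides the shell and the picture viewer there is one more tool, called after ">>>" as name(argument=value, ...), one argument or row to a line, values as JSON. play_rows: Moves the arm, as the interface text tells. Its arguments: {"type":"object","properties":{"plan":{"type":"array","items":{"type":"object","properties":{"hand":{"type":"number"},"delta_pos":{"type":"array","items":{"type":"number"}},"spin":{"type":"number"}}}},"force":{"type":"number"}},"required":["plan"]}

```bash
mkdir -p pics; cat > h.py <<'E'
import numpy as np, cv2
from station import ctrl, optics
def shot(n,f):
    c=optics.camera(n); cv2.imwrite(f,c["image"][:,:,::-1]); np.savez(f+'.npz',**{k:c[k] for k in("mtx","R","t")}); return c
def cal(f): return np.load(f+'.npz')
def px2w(c,u,v,z):
    d=c["R"].T@np.linalg.inv(c["mtx"])@np.array([u,v,1.]); o=-c["R"].T@c["t"]
    return o+d*(z-o[2])/d[2]
def w2px(c,X):
    p=c["mtx"]@(c["R"]@np.asarray(X,float)+c["t"]); return p[:2]/p[2]
E
python3 - <<'E'
from h import *
for n in("scene","top","wrist"): 
    c=shot(n,f'pics/{n}0.png'); print(n,c["R"].round(3).tolist(),c["t"].round(3),c["mtx"][0,0])
s=ctrl.read_state(); print(s, ctrl.hold_point_z)
E
```

```text
scene [[-0.631, 0.775, 0.018], [0.472, 0.402, -0.785], [-0.616, -0.487, -0.62]] [ 0.392 -0.224  1.253] 382.30627889158654
top [[-0.01, -1.0, -0.002], [-0.99, 0.011, -0.142], [0.142, 0.001, -0.99]] [0.004 0.62  0.78 ] 446.25706067202134
wrist [[0.263, 0.965, -0.002], [0.925, -0.251, 0.286], [0.275, -0.077, -0.958]] [-0.674 -0.04   0.389] 300.0234534508008
{'time_s': 0.15, 'joints': array([ 1.26908789e+00,  2.64573601e-01,  1.60504477e+00,  3.04287911e-06,
        1.27370064e+00, -3.68979018e-02]), 'qvel': array([ 0.00072376, -0.00155084, -0.00363984, -0.00062717, -0.00074775,
        0.00058039]), 'tau': array([ 1.35777500e-04, -5.02849138e+01, -3.57471764e+01,  7.29766837e-02,
        2.49868724e-02, -8.47886872e-05]), 'ee_pos': array([0.17650283, 0.65095064, 0.23768679]), 'tool_rot': array([ 1.32019128e-01,  9.91246793e-01, -8.50592480e-04, -1.46875386e-04]), 'ft_force': array([-0.00440243, -0.01757388,  0.61355999]), 'wrist_torque': array([-0.01226064, -0.02334578, -0.01478839]), 'grip_force': 0.0, 'width': 0.996621916696604} 0.0187
```

View pics/top0.png

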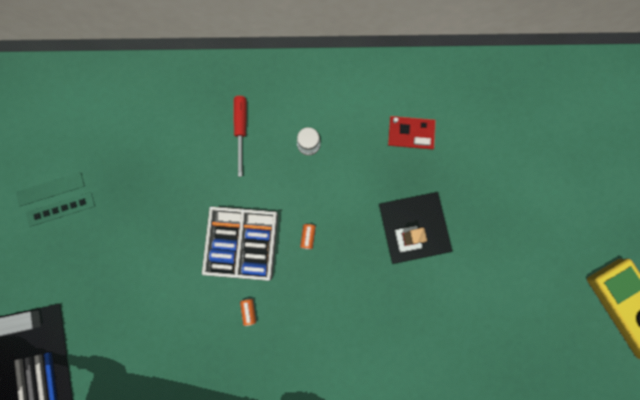

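View pics/scene0.png

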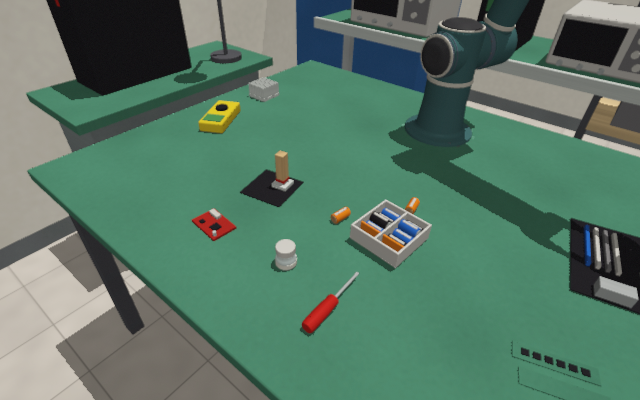

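The top view shows the bin at (240,243) with its orange dividers toward world +x, the tamper and mat at (415,228), the jar at (308,140), the screwdriver at (240,135) and the board at (412,133). The loose orange cylinders at (308,236) and (248,312) are the look-alikes. I'll enlarge the bin and mat.

```bash
python3 - <<'E'
from h import *
a=cv2.imread('pics/top0.png'); s=cv2.imread('pics/scene0.png')
f=lambda i,x,y,w,h,k:cv2.resize(i[y:y+h,x:x+w],None,fx=k,fy=k,interpolation=cv2.INTER_CUBIC)
r1=np.hstack([f(a,195,200,95,85,4),f(a,372,185,95,85,4)])
r2=np.hstack([f(s,345,195,95,70,4),f(s,235,145,95,70,4)])
m=np.vstack([r1[:320],r2[:280]]); print(m.shape); cv2.imwrite('pics/m1.png',m)
# automatic outlines: mat (dark) and bin (white)
c=cal('pics/top0.png'); g=cv2.cvtColor(a,cv2.COLOR_BGR2HSV)
for nm,mk,roi,z in(("mat",g[...,2]<60,(372,185,95,85),.004),):
    x,y,w,h=roi; k=np.zeros(mk.shape,np.uint8); k[y:y+h,x:x+w]=mk[y:y+h,x:x+w]*255
    k=cv2.morphologyEx(k,cv2.MORPH_CLOSE,np.ones((3,3)))
    ct=max(cv2.findContours(k,0,2)[0],key=cv2.contourArea); b=cv2.boxPoints(cv2.minAreaRect(ct))
    W=np.array([px2w(c,*p,z) for p in b]); print(nm,b.round(1).tolist(),W.round(4).tolist(),W.mean(0),np.linalg.norm(np.diff(W,axis=0),axis=1))
E
```

```text
(600, 760, 3)
mat [[379.1000061035156, 203.8000030517578], [438.0, 190.6999969482422], [451.3999938964844, 250.6999969482422], [392.3999938964844, 263.79998779296875]] [[0.6202, -0.1207, 0.004], [0.6447, -0.2361, 0.004], [0.5284, -0.2559, 0.004], [0.5048, -0.1426, 0.004]] [ 0.57453205 -0.18884091  0.004     ] [0.1179603  0.11797718 0.11569947]
```

View pics/m1.png

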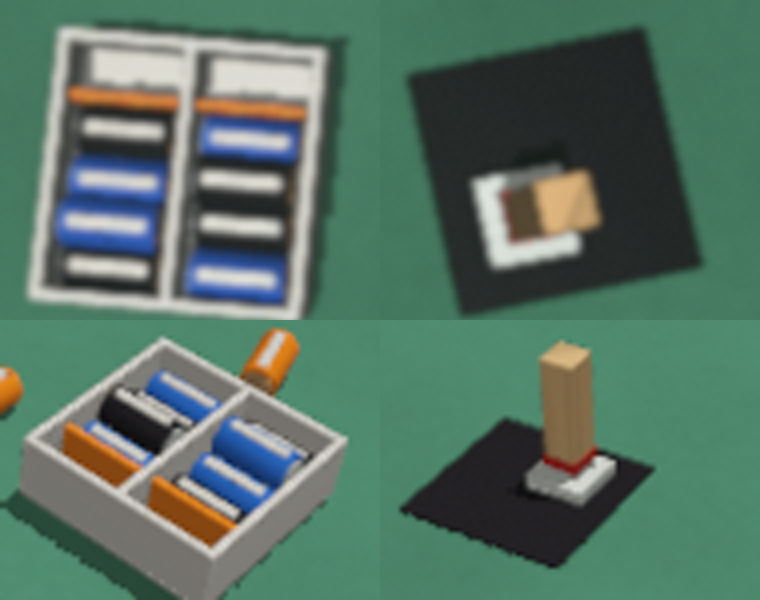

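Lane a is the left lane in the top view, and its raised cap is the blue one third from the divider. Lane b is the right lane, and its raised cap is the black one next to the blue one by the divider. Next I fit the poses.

```bash
cat >> h.py <<'E'
from scipy.optimize import least_squares
from scipy.spatial.transform import Rotation as Rot
def fit(obs,x0,fixz=None):
    # obs: list of (cal, local pts Nx3, pix Nx2); pose x,y,z,yaw
    def res(p):
        q=list(p) if fixz is None else [p[0],p[1],fixz,p[2]]
        R=Rot.from_euler('z',q[3]).as_matrix(); o=[]
        for c,L,P in obs:
            for l,u in zip(L,P): o+=list(w2px(c,R@np.array(l)+q[:3])-u)
        return o
    r=least_squares(res,x0,loss='soft_l1'); return r.x,np.round(r.fun,1)
def go(x,y,z,ang):
    """needed delta_pos (cm, tool axes) and spin to bring TCP to x,y,z with tool y axis at angle ang (mod pi)"""
    s=ctrl.read_state(); R=Rot.from_quat(s["tool_rot"]).as_matrix()
    d=R.T@(np.array([x,y,z])-s["ee_pos"])*100
    a=np.arctan2(R[1,1],R[0,1]); k=(ang-a+np.pi/2)%np.pi-np.pi/2
    print("ee",s["ee_pos"].round(4),"ytool",np.degrees(a).round(2),"d_cm",d.round(2),"spin",round(-k,3),"j6",s["joints"][5].round(2),"F",s["ft_force"].round(2),"t",s["time_s"])
E
python3 - <<'E'
from h import *
t=cal('pics/top0.png'); s=cal('pics/scene0.png')
h=62;w=61.5
rim=[[h,w,.0],[h,-w,0],[-h,-w,0],[-h,w,0]]; rim=np.array(rim)/1e3
pt=[[210.5,207],[277,211],[270,279.5],[202.5,274.5]]
ps=[[431.8-0,224.5],[398,253.3],[351.3,225],[386.3,199.5]]
# order in scene for corners (+x+y),(+x-y),(-x-y),(-x+y)
x,r=fit([(t,rim,pt)],[.55,.15,.06,0.0]); print("bin top",x,r)
for l in rim+[x[0],x[1],x[2]]: print(w2px(s,l).round(1),end=' ')
ps=[[398,253.3],[351.3,225],[386.3,199.5],[431.8,224.5]]
for k in range(4):
    x2,r2=fit([(t,rim,pt),(s,rim,np.roll(ps,k,axis=0))],x); 
    if abs(r2).max()<6: print(k,"both",x2,r2)
f=np.array([[21,21,0],[21,-21,0],[-21,-21,0],[-21,21,0]])/1e3
hd=np.array([[12,12,88],[12,-12,88],[-12,-12,88],[-12,12,88]])/1e3
pf=[[395,230],[417,226],[422,248],[400,252]]
ph=[[406,230.5],[419.5,227.5],[422,242],[408.5,244]]
print("foot",fit([(t,f,pf)],[.55,-.19,0.2],.014))
print("foot+handle",fit([(t,np.vstack([f,hd]),pf+ph)],[.55,-.19,0.2],.014))
m=np.array([[60,60,0],[60,-60,0],[-60,-60,0],[-60,60,0]])/1e3
pm=[[379.1,203.8],[438,190.7],[451.4,250.7],[392.4,263.8]]
print("mat",fit([(t,m,pm)],[.57,-.19,0.2],.004))
E
```

```text
bin top [ 0.54582752  0.14055578  0.0440102  -0.08684419] [-0.2 -0.5 -0.4  0.5  0.4  0.1  0.2 -0.2]
[401.4 253.4] [350.4 226.1] [381.2 198.5] [429.7 221.4] 0 both [ 0.54537772  0.14164172  0.04214057 -0.08894363] [-0.5 -0.2 -0.8  1.  -0.1  0.4 -0.2  0.  -0.   1.  -0.9 -0.6 -1.4 -0.3
 -0.6  0. ]
foot (array([ 0.55101264, -0.17304134,  0.17673265]), array([ 0.3,  0.1, -0.1,  0. , -0.2, -0.2, -0. ,  0. ]))
foot+handle (array([ 0.55097172, -0.16768297,  0.16786997]), array([-2.4,  0.1, -2.8,  0.2, -3.1,  0. , -3. , -0. ,  1.2, -0.3,  1.6,
        0.2,  2. , -0.4,  1.7,  0.2]))
mat (array([ 0.57457883, -0.18918356,  0.19656299]), array([-1.1, -0.8,  0.1, -0.3,  2. ,  0.5, -0.3,  0.4]))
```

```bash
python3 - <<'E'
from h import *
go(.551,-.173,.2,.172)
t=cal('pics/top0.png')
f=np.array([[21,21,0],[21,-21,0],[-21,-21,0],[-21,21,0]])/1e3
hd=np.array([[12,12,86],[12,-12,86],[-12,-12,86],[-12,12,86]])/1e3
pf=[[395,230],[417,226],[422,248],[400,252]]
ph=[[411,230.5],[424.5,227.5],[427,242],[413,244]]
print("foot+handle",fit([(t,np.vstack([f,hd]),pf+ph)],[.55,-.19,0.2],.014))
E
```

```text
ee [0.1765 0.651  0.2377] ytool 74.83 d_cm [-57.71 -69.71   3.89] spin 1.134 j6 -0.04 F [-0.   -0.02  0.61] t 0.15
foot+handle (array([ 0.55097876, -0.1733554 ,  0.16736498]), array([ 0.6,  0. ,  0.2,  0.1, -0.1, -0. ,  0. , -0.1, -0.7, -0.2, -0.4,
        0.3,  0.1, -0.3,  0.3,  0.2]))
```

>>> play_rows(
  plan=[
    {"hand":-1,"delta_pos":[-2.3,-2.8,0],"spin":0},
    {"hand":-1,"delta_pos":[-4.6,-5.6,0],"spin":0},
    {"hand":-1,"delta_pos":[-6.9,-8.4,0],"spin":0},
    {"hand":-1,"delta_pos":[-9.2,-11.2,0],"spin":0},
    {"hand":-1,"delta_pos":[-11.5,-14,0],"spin":0},
  ],
)

```text
time_s: 0.57
ee_pos: [0.2512, 0.4845, 0.2382]
tool_rot: [0.132, 0.991, -0.0, -0.0]
ft_force: [-0.3, 0.2, 0.4]
width: 1.002
grip_force: 0.0
```

>>> play_rows(
  plan=[
    {"hand":-1,"delta_pos":[-2.3,-2.8,0],"spin":0},
    {"hand":-1,"delta_pos":[-4.6,-5.6,0],"spin":0},
    {"hand":-1,"delta_pos":[-6.9,-8.4,0],"spin":0},
    {"hand":-1,"delta_pos":[-9.2,-11.2,0],"spin":0},
    {"hand":-1,"delta_pos":[-11.5,-14,0],"spin":0},
  ],
)

```text
time_s: 0.98
ee_pos: [0.3255, 0.3193, 0.2385]
tool_rot: [0.132, 0.991, -0.0, 0.0]
ft_force: [0.5, -0.4, 0.1]
width: 1.0
grip_force: 0.0
```

>>> play_rows(
  plan=[
    {"hand":-1,"delta_pos":[-2.3,-2.8,0],"spin":0},
    {"hand":-1,"delta_pos":[-4.6,-5.6,0],"spin":0},
    {"hand":-1,"delta_pos":[-6.9,-8.4,0],"spin":0},
    {"hand":-1,"delta_pos":[-9.2,-11.2,0],"spin":0},
    {"hand":-1,"delta_pos":[-11.5,-14,0],"spin":0},
  ],
)

```text
time_s: 1.4
ee_pos: [0.3998, 0.1541, 0.2387]
tool_rot: [0.132, 0.991, 0.0, 0.0]
ft_force: [-0.6, -0.1, -0.1]
width: 0.998
grip_force: 0.0
```

>>> play_rows(
  plan=[
    {"hand":-1,"delta_pos":[-2.3,-2.8,0],"spin":0.11},
    {"hand":-1,"delta_pos":[-4.6,-5.6,0],"spin":0.22},
    {"hand":-1,"delta_pos":[-6.9,-8.4,0],"spin":0.33},
    {"hand":-1,"delta_pos":[-9.2,-11.2,0],"spin":0.44},
    {"hand":-1,"delta_pos":[-11.5,-14,0],"spin":0.55},
  ],
)

```text
time_s: 1.82
ee_pos: [0.4742, -0.0112, 0.2386]
tool_rot: [0.399, 0.917, 0.0, 0.0]
ft_force: [1.4, 0.2, 0.2]
width: 1.002
grip_force: 0.0
```

```bash
python3 - <<'E'
from h import *
go(.551,-.173,.2,.167)
E
```

```text
ee [ 0.4742 -0.0112  0.2386] ytool 42.98 d_cm [-17.07  -5.41   3.86] spin 0.583 j6 -0.83 F [1.37 0.17 0.25] t 1.8167
```

>>> play_rows(
  plan=[
    {"hand":-1,"delta_pos":[-3.4,-1.1,0.8],"spin":0.12},
    {"hand":-1,"delta_pos":[-6.8,-2.2,1.6],"spin":0.24},
    {"hand":-1,"delta_pos":[-10.2,-3.3,2.4],"spin":0.36},
    {"hand":-1,"delta_pos":[-13.6,-4.4,3.2],"spin":0.47},
    {"hand":-1,"delta_pos":[-17.0,-5.4,3.9],"spin":0.58},
  ],
)

```text
time_s: 2.23
ee_pos: [0.5514, -0.1719, 0.1988]
tool_rot: [0.645, 0.765, -0.0, -0.0]
ft_force: [-0.6, 0.4, 0.5]
width: 0.997
grip_force: 0.0
```

```bash
python3 - <<'E'
from h import *
c=shot('wrist','pics/w1.png'); go(.551,-.1733,.048,.167)
Rz=Rot.from_euler('z',.167).as_matrix(); i=cv2.imread('pics/w1.png')
for l in [[12,12,86],[12,-12,86],[-12,-12,86],[-12,12,86]]: 
    p=w2px(c,Rz@np.array(l)/1e3+[.551,-.1733,.014]); print(p.round(1)); cv2.circle(i,tuple(p.astype(int)),2,(0,0,255),-1)
for l in [[21,21,0],[21,-21,0],[-21,-21,0],[-21,21,0]]: 
    p=w2px(c,Rz@np.array(l)/1e3+[.551,-.1733,.014]); print(p.round(1)); cv2.circle(i,tuple(p.astype(int)),2,(255,0,255),-1)
cv2.imwrite('pics/w1m.png',i)
E
```

```text
ee [ 0.5536 -0.177   0.1973] ytool 9.34 d_cm [ 0.46 -0.19 14.93] spin -0.004 j6 -0.51 F [ 3.65 -4.18 -0.38] t 2.2833
[334.4 186.4]
[334.  213.4]
[306.2 213.3]
[305.8 186.4]
[339.5 159.3]
[338.8 195.8]
[302.1 195.7]
[301.5 159.2]
```

View pics/w1m.png

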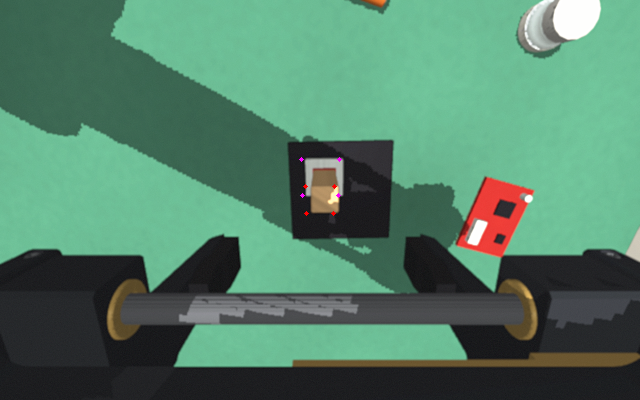

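The wrist view shows the tamper handle at about (325,192), with the mat around it and the jar and board well clear. The arm was still settling in that shot, so I measure the handle again numerically now that it has stopped.

>>> play_rows(
  plan=[
    {"hand":-1,"delta_pos":[0,0,0],"spin":0},
    {"hand":-1,"delta_pos":[0,0,0],"spin":0},
    {"hand":-1,"delta_pos":[0,0,0],"spin":0},
    {"hand":-1,"delta_pos":[0,0,0],"spin":0},
    {"hand":-1,"delta_pos":[0,0,0],"spin":0},
  ],
)

```text
time_s: 2.7
ee_pos: [0.5512, -0.169, 0.2003]
tool_rot: [0.641, 0.767, 0.0, 0.0]
ft_force: [0.3, -0.2, 0.2]
width: 1.0
grip_force: 0.0
```

```bash
python3 - <<'E'
from h import *
go(.551,-.1733,.048,.167)
c=shot('wrist','pics/w2.png'); i=cv2.imread('pics/w2.png').astype(int); go(.551,-.1733,.048,.167)
b,g,r=i[...,0],i[...,1],i[...,2]
k=((r>g+15)&(g>b+10)); k[:150]=0;k[240:]=0;k[:,:285]=0;k[:,395:]=0
for y in range(155,225,4):
    x=np.where(k[y])[0]; 
    if len(x): print(y,x.min(),x.max())
w=((r>140)&(abs(r-b)<30)); w[:150]=0;w[200:]=0;w[:,:285]=0;w[:,395:]=0
for y in range(152,176,4):
    x=np.where(w[y])[0]; 
    if len(x): print('w',y,x.min(),x.max())
for l in [[12,12,86],[-12,-12,86],[21,21,0],[-21,-21,0]]: 
    print(w2px(c,Rot.from_euler('z',.167).as_matrix()@np.array(l)/1e3+[.551,-.1733,.014]).round(1))
E
```

```text
ee [ 0.5512 -0.169   0.2003] ytool 10.19 d_cm [-0.42 -0.11 15.23] spin 0.011 j6 -0.52 F [ 0.3  -0.19  0.21] t 2.7
ee [ 0.5513 -0.1691  0.2004] ytool 10.19 d_cm [-0.41 -0.12 15.24] spin 0.011 j6 -0.52 F [0.13 0.44 0.76] t 2.75
175 313 334
179 313 334
183 312 335
187 312 336
191 311 337
195 311 338
199 310 338
203 310 337
207 311 337
211 311 337
215 313 321
w 164 305 341
w 168 305 341
w 172 305 341
[333.7 189.3]
[305.6 215.7]
[338.9 161.7]
[301.5 197.5]
```

>>> play_rows(
  plan=[
    {"hand":-1,"delta_pos":[-0.2,0.1,1],"spin":0.01},
    {"hand":-1,"delta_pos":[-0.4,0.3,3],"spin":0.01},
    {"hand":-1,"delta_pos":[-0.4,0.3,5.5],"spin":0.01},
    {"hand":-1,"delta_pos":[-0.4,0.3,7.5],"spin":0.01},
    {"hand":-1,"delta_pos":[-0.4,0.3,9],"spin":0.01},
  ],
)

```text
time_s: 3.17
ee_pos: [0.5538, -0.1728, 0.1072]
tool_rot: [0.646, 0.763, -0.0, -0.001]
ft_force: [0.1, 0.3, -0.3]
width: 0.995
grip_force: 0.0
```

>>> play_rows(
  plan=[
    {"hand":-1,"delta_pos":[0,0,2],"spin":0},
    {"hand":-1,"delta_pos":[0,0,4],"spin":0},
    {"hand":-1,"delta_pos":[0,0,5.5],"spin":0},
    {"hand":-1,"delta_pos":[0,0,6.2],"spin":0},
    {"hand":-1,"delta_pos":[0,0,6.2],"spin":0},
  ],
)

```text
time_s: 3.58
ee_pos: [0.5531, -0.1726, 0.0452]
tool_rot: [0.646, 0.763, -0.001, -0.002]
ft_force: [-0.4, 0.2, 0.3]
width: 1.001
grip_force: 0.0
```

```bash
python3 - <<'E'
from h import *
go(.5545,-.1727,.048,.167)
E
```

```text
ee [ 0.5531 -0.1726  0.0452] ytool 9.53 d_cm [-0.03  0.13 -0.28] spin -0.001 j6 -0.51 F [-0.4   0.17  0.28] t 3.5833
```

>>> play_rows(
  plan=[
    {"hand":-0.4,"delta_pos":[0,0.1,-0.3],"spin":0},
    {"hand":0,"delta_pos":[0,0.1,-0.3],"spin":0},
    {"hand":0.2,"delta_pos":[0,0.1,-0.3],"spin":0},
    {"hand":0.35,"delta_pos":[0,0.1,-0.3],"spin":0},
    {"hand":0.5,"delta_pos":[0,0.1,-0.3],"spin":0},
  ],
  force=45,
)

```text
time_s: 4.0
ee_pos: [0.5567, -0.1736, 0.0517]
tool_rot: [0.646, 0.763, 0.0, 0.001]
ft_force: [-0.8, -0.1, 0.2]
width: 0.644
grip_force: 0.0
```

>>> play_rows(
  plan=[
    {"hand":0.7,"delta_pos":[0,0,0],"spin":0},
    {"hand":1,"delta_pos":[0,0,0],"spin":0},
    {"hand":1,"delta_pos":[0,0,0],"spin":0},
    {"hand":1,"delta_pos":[0,0,0],"spin":0},
    {"hand":1,"delta_pos":[0,0,0],"spin":0},
  ],
)

```text
time_s: 4.42
ee_pos: [0.5558, -0.1733, 0.0506]
tool_rot: [0.646, 0.763, -0.0, -0.0]
ft_force: [4.1, -0.3, -4.8]
width: 0.271
grip_force: 36.1
```

```bash
python3 - <<'E'
from h import *
go(.5545,-.1727,.048,.167)
print(ctrl.read_state()["wrist_torque"])
E
```

```text
ee [ 0.5558 -0.1733  0.0506] ytool 9.51 d_cm [ 0.08 -0.11  0.26] spin -0.001 j6 -0.51 F [ 4.06 -0.33 -4.8 ] t 4.4167
[-0.03622103 -1.30977719 -0.02175018]
```

>>> play_rows(
  plan=[
    {"hand":1,"delta_pos":[0,0,0],"spin":0},
    {"hand":1,"delta_pos":[0,0,0],"spin":0},
    {"hand":1,"delta_pos":[0,0,0.05],"spin":0},
    {"hand":1,"delta_pos":[0,0,0.1],"spin":0},
    {"hand":1,"delta_pos":[0,0,0.15],"spin":0},
  ],
)

```text
time_s: 4.83
ee_pos: [0.5558, -0.1734, 0.0494]
tool_rot: [0.646, 0.763, -0.0, -0.0]
ft_force: [-2.1, 0.1, 3.4]
width: 0.269
grip_force: 45.0
```

>>> play_rows(
  plan=[
    {"hand":1,"delta_pos":[0,0,0.05],"spin":0},
    {"hand":1,"delta_pos":[0,0,0.1],"spin":0},
    {"hand":1,"delta_pos":[0,0,0.15],"spin":0},
    {"hand":1,"delta_pos":[0,0,0.2],"spin":0},
    {"hand":1,"delta_pos":[0,0,0.25],"spin":0},
  ],
)

```text
time_s: 5.25
ee_pos: [0.5559, -0.1735, 0.0469]
tool_rot: [0.646, 0.763, -0.0, -0.0]
ft_force: [-4.9, 0.6, 8.8]
width: 0.272
grip_force: 45.0
```

>>> play_rows(
  plan=[
    {"hand":1,"delta_pos":[0,0,0.05],"spin":0},
    {"hand":1,"delta_pos":[0,0,0.1],"spin":0},
    {"hand":1,"delta_pos":[0,0,0.15],"spin":0},
    {"hand":1,"delta_pos":[0,0,0.2],"spin":0},
    {"hand":1,"delta_pos":[0,0,0.2],"spin":0},
  ],
)

```text
time_s: 5.67
ee_pos: [0.5561, -0.1736, 0.0467]
tool_rot: [0.646, 0.763, -0.0, -0.0]
ft_force: [-8.0, 1.2, 15.8]
width: 0.27
grip_force: 45.0
```

>>> play_rows(
  plan=[
    {"hand":1,"delta_pos":[0,0,-0.4],"spin":0},
    {"hand":1,"delta_pos":[0,0,-1.5],"spin":0},
    {"hand":1,"delta_pos":[0,0,-4],"spin":0},
    {"hand":1,"delta_pos":[0,0,-7],"spin":0},
    {"hand":1,"delta_pos":[0,0,-10],"spin":0},
  ],
)

```text
time_s: 6.08
ee_pos: [0.5555, -0.1729, 0.1447]
tool_rot: [0.646, 0.763, -0.0, -0.001]
ft_force: [0.0, 0.1, -1.7]
width: 0.264
grip_force: 45.0
```

>>> play_rows(
  plan=[
    {"hand":1,"delta_pos":[0,0,-1],"spin":0},
    {"hand":1,"delta_pos":[0,0,-1],"spin":0},
    {"hand":1,"delta_pos":[0,0,-1],"spin":0},
    {"hand":1,"delta_pos":[0,0,-1],"spin":0},
    {"hand":1,"delta_pos":[0,0,-1],"spin":0},
  ],
)

```text
time_s: 6.5
ee_pos: [0.5544, -0.1728, 0.1519]
tool_rot: [0.646, 0.763, -0.001, -0.002]
ft_force: [-0.0, 0.4, -1.8]
width: 0.272
grip_force: 45.0
```

```bash
python3 - <<'E'
from h import *
go(.5454,.1416,.15,-.089)
a=ctrl.read_state(); print(a["wrist_torque"])
c=shot('wrist','pics/w3.png'); s=shot('scene','pics/s3.png')
i=cv2.imread('pics/w3.png')[130:330,200:440]; j=cv2.imread('pics/s3.png')[90:230,200:340]
cv2.imwrite('pics/m3.png',np.hstack([cv2.resize(i,(480,400)),cv2.resize(j,(320,400)) if 0 else cv2.resize(j,(320,320)).__class__(0) if 0 else cv2.copyMakeBorder(cv2.resize(j,(320,320)),40,40,0,0,0)]))
E
```

```text
ee [ 0.5544 -0.1728  0.1519] ytool 9.51 d_cm [31.15  4.31  0.25] spin 0.255 j6 -0.51 F [-0.02  0.39 -1.82] t 6.5
[-0.05863408  0.05281036 -0.00612391]
```

View pics/m3.png

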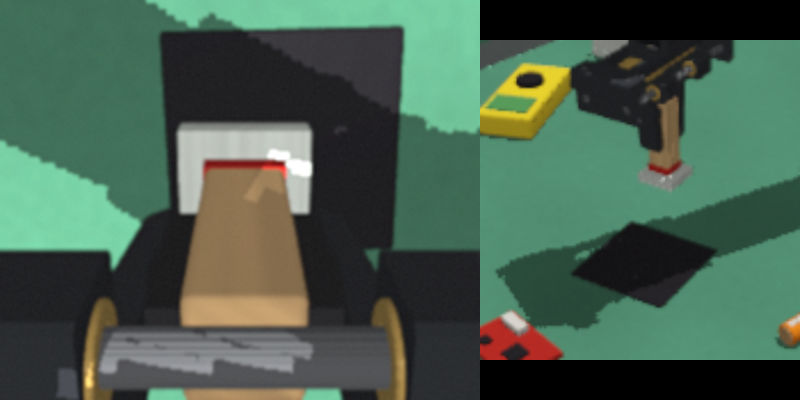

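The tamper hangs upright in the grip, with its foot centred at about u=322 and a measured weight of about 1.8 N. I move to just beside the bin (its −y side) and look.

>>> play_rows(
  plan=[
    {"hand":1,"delta_pos":[2,0.3,0],"spin":0.05},
    {"hand":1,"delta_pos":[5,0.6,-0.2],"spin":0.1},
    {"hand":1,"delta_pos":[8.5,1.2,-0.4],"spin":0.15},
    {"hand":1,"delta_pos":[12,1.7,-0.6],"spin":0.2},
    {"hand":1,"delta_pos":[15,2,-0.8],"spin":0.255},
  ],
)

```text
time_s: 7.02
ee_pos: [0.5502, -0.0203, 0.1616]
tool_rot: [0.739, 0.674, -0.0, -0.001]
ft_force: [0.7, -0.4, -2.6]
width: 0.269
grip_force: 45.0
```

```bash
python3 - <<'E'
from h import *
go(.5454,.05,.16,-.089)
E
```

```text
ee [ 0.5502 -0.0203  0.1616] ytool -5.27 d_cm [ 6.96 -1.13  0.17] spin -0.003 j6 0.01 F [ 0.71 -0.42 -2.58] t 7.0167
```

>>> play_rows(
  plan=[
    {"hand":1,"delta_pos":[2,-0.3,0],"spin":0},
    {"hand":1,"delta_pos":[4.5,-0.7,0],"spin":0},
    {"hand":1,"delta_pos":[6.5,-1.1,0],"spin":0},
    {"hand":1,"delta_pos":[7,-1.1,0],"spin":0},
    {"hand":1,"delta_pos":[7,-1.1,0],"spin":0},
  ],
)

```text
time_s: 7.43
ee_pos: [0.5457, 0.0497, 0.1618]
tool_rot: [0.737, 0.676, -0.001, -0.0]
ft_force: [0.2, -1.0, -1.7]
width: 0.266
grip_force: 45.0
```

>>> play_rows(
  plan=[
    {"hand":1,"delta_pos":[0,0,0],"spin":0},
    {"hand":1,"delta_pos":[0,0,0],"spin":0},
    {"hand":1,"delta_pos":[0,0,0],"spin":0},
    {"hand":1,"delta_pos":[0,0,0],"spin":0},
    {"hand":1,"delta_pos":[0,0,0],"spin":0},
  ],
)

```text
time_s: 7.85
ee_pos: [0.5464, 0.0477, 0.1627]
tool_rot: [0.738, 0.674, -0.0, 0.0]
ft_force: [0.3, -0.5, -2.2]
width: 0.265
grip_force: 45.0
```

```bash
python3 - <<'E'
from h import *
go(.5454,.05,.16,-.089)
c=shot('wrist','pics/w4.png'); i=cv2.imread('pics/w4.png')[0:230,180:480]
cv2.imwrite('pics/m4.png',cv2.resize(i,None,fx=2.6,fy=2.6,interpolation=cv2.INTER_CUBIC))
E
```

```text
ee [0.5464 0.0477 0.1627] ytool -5.17 d_cm [ 0.22 -0.12  0.27] spin -0.001 j6 0.13 F [ 0.35 -0.51 -2.16] t 7.85
```

View pics/m4.png

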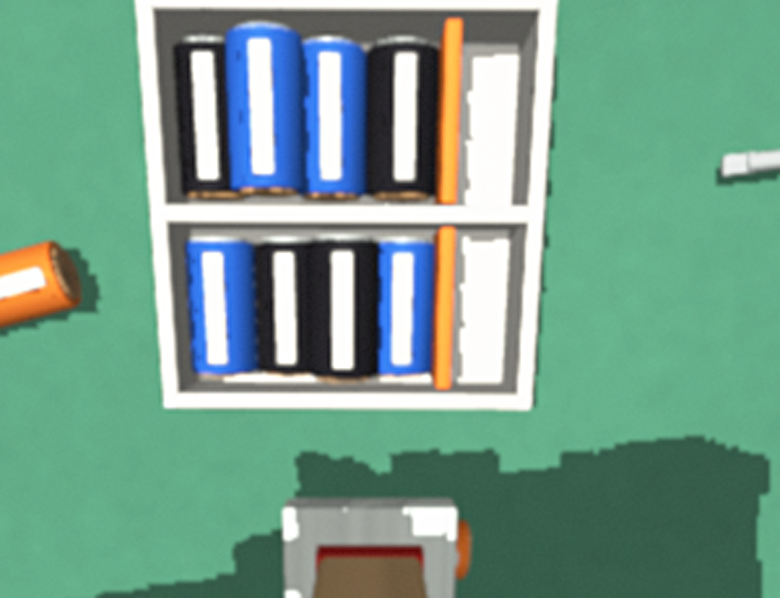

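The wrist view shows lane a as the upper one, with its raised blue piece second from the fixed end at crop (262,105). Lane b's raised black piece is third, at crop (342,310), and the foot is at (371,550). I fit the bin pose and the foot offset from this.

```bash
python3 - <<'E'
from h import *
c=cal('pics/w4.png'); P=lambda l:[[x/2.6+180,y/2.6] for x,y in l]
L=np.array([[-62,-61.5,0],[62,-61.5,0],[57,56.5,0],[-57,56.5,0],[57,2.5,0],[-57,2.5,0],[-57,-2.5,0],[57,-2.5,0]])/1e3
px=P([(165,408),(532,408),(541,9),(153,9),(529,206),(164,206),(167,222),(527,222)])
x,r=fit([(c,L,px)],[.545,.14,.045,-.09]); print("wrist",x,r)
t=cal('pics/top0.png'); rim=np.array([[62,61.5,0],[62,-61.5,0],[-62,-61.5,0],[-62,61.5,0]])/1e3
xb,rb=fit([(c,L,px),(t,rim,[[210.5,207],[277,211],[270,279.5],[202.5,274.5]])],x); print("w+top",xb,rb)
R=Rot.from_euler('z',x[3]).as_matrix()
for n,u,zz in(("a",(260,108),3),("b",(342,310),3),("a1",(205,115),-11),("a3",(330,115),-11),("b4",(401,308),-11)):
    q=px2w(c,*P([u])[0],x[2]+zz/1e3); print(n,q.round(4),((R.T@(q-x[:3]))*1e3).round(1))
for zf in(.130,):
    l=px2w(c,*P([(284,505)])[0],zf); rr=px2w(c,*P([(458,505)])[0],zf); m=(l+rr)/2
    print("foot edge",l,rr,np.linalg.norm(rr-l))
    ax=(rr-l)/np.linalg.norm(rr-l); n=np.array([-ax[1],ax[0],0]); fc=m-n*.021; print("foot centre",fc,"yaw",np.arctan2(ax[1],ax[0]), "ee .5464 .0477")
E
```

```text
wrist [ 0.54925929  0.14208     0.045529   -0.09222144] [-0.1  0.1  0.1  0.3 -0.5  0.1 -0.2 -0.2 -0.1 -0.2  0.7 -0.3 -0.   0.
  0.3  0.2]
w+top [ 0.54907205  0.14200791  0.04525479 -0.09202021] [-0.2  0.2 -0.2  0.3 -0.9  0.3 -0.4  0.1 -0.4 -0.   0.6 -0.2 -0.1  0.2
 -0.   0.3 -0.9 -2.5 -1.1 -1.1 -0.6 -1.5 -0.9 -2.2]
a [0.5261 0.1739 0.0485] [-26.   29.5   3. ]
b [0.5447 0.1132 0.0485] [ -1.9 -29.2   3. ]
a1 [0.507  0.1763 0.0345] [-45.3  30.2 -11. ]
a3 [0.5465 0.1727 0.0345] [ -5.6  30.2 -11. ]
b4 [0.5642 0.1116 0.0345] [ 17.7 -29.  -11. ]
foot edge [0.5293189 0.0722249 0.13     ] [0.57044929 0.06844849 0.13      ] 0.041303386320942846
foot centre [0.54796404 0.04942465 0.13      ] yaw -0.09155894130980231 ee .5464 .0477
```

>>> play_rows(
  plan=[
    {"hand":1,"delta_pos":[1,-0.1,0],"spin":0},
    {"hand":1,"delta_pos":[2.5,-0.3,0],"spin":0},
    {"hand":1,"delta_pos":[4.5,-0.5,0.5],"spin":0},
    {"hand":1,"delta_pos":[6,-0.6,2],"spin":0},
    {"hand":1,"delta_pos":[6.3,-0.6,3.5],"spin":0},
  ],
)

```text
time_s: 8.32
ee_pos: [0.5469, 0.1146, 0.1286]
tool_rot: [0.738, 0.675, 0.002, 0.0]
ft_force: [0.2, -0.7, -1.9]
width: 0.269
grip_force: 45.0
```

>>> play_rows(
  plan=[
    {"hand":1,"delta_pos":[0,0,1],"spin":0},
    {"hand":1,"delta_pos":[0,0,1.7],"spin":0},
    {"hand":1,"delta_pos":[0,0,2],"spin":0},
    {"hand":1,"delta_pos":[0,0,2],"spin":0},
    {"hand":1,"delta_pos":[0,0,2],"spin":0},
  ],
)

```text
time_s: 8.73
ee_pos: [0.5462, 0.1115, 0.1081]
tool_rot: [0.738, 0.675, 0.0, 0.0]
ft_force: [-0.5, 0.8, -1.0]
width: 0.268
grip_force: 45.0
```

>>> play_rows(
  plan=[
    {"hand":1,"delta_pos":[0,0,0],"spin":0},
    {"hand":1,"delta_pos":[0,0,0],"spin":0},
    {"hand":1,"delta_pos":[0,0,0],"spin":0},
    {"hand":1,"delta_pos":[0,0,0],"spin":0},
    {"hand":1,"delta_pos":[0,0,0],"spin":0},
  ],
)

```text
time_s: 9.15
ee_pos: [0.5461, 0.1118, 0.1081]
tool_rot: [0.738, 0.675, 0.0, 0.0]
ft_force: [0.5, 0.1, -2.3]
width: 0.268
grip_force: 45.0
```

```bash
python3 - <<'E'
from h import *
go(.5465,.1108,.1,-.0922)
c=shot('wrist','pics/w5.png'); i=cv2.imread('pics/w5.png')[60:260,200:460]
cv2.imwrite('pics/m5.png',cv2.resize(i,None,fx=3,fy=3,interpolation=cv2.INTER_CUBIC))
E
```

```text
ee [0.5461 0.1118 0.1081] ytool -5.11 d_cm [-0.1   0.05  0.81] spin 0.003 j6 0.25 F [ 0.54  0.1  -2.27] t 9.15
```

View pics/m5.png

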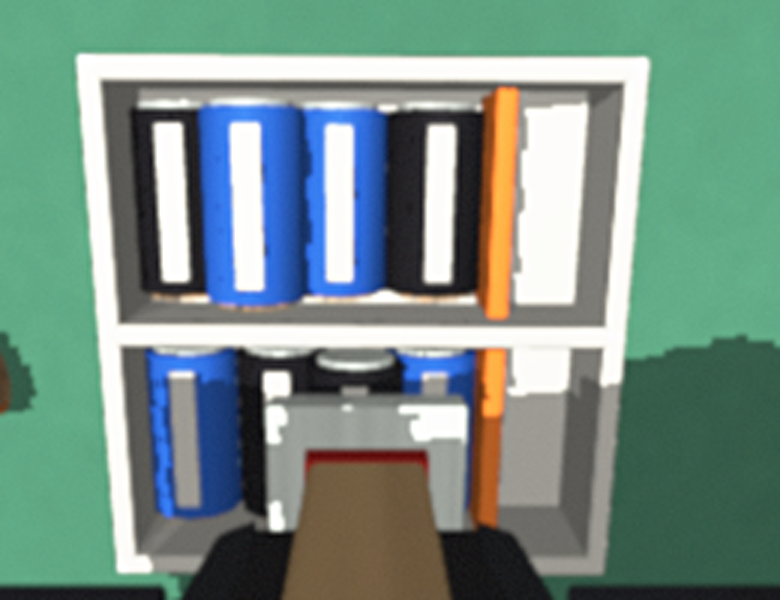

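The foot hangs over lane b at crop (367,400), with the raised black piece directly under it. I check the alignment numerically.

```bash
cat >> h.py <<'E'
def chk(name,P,rimL,rimP,fl,fr,zf,x0=(.549,.142,.0455,-.092)):
    c=cal(name); x,r=fit([(c,np.array(rimL)/1e3,[P(p) for p in rimP])],list(x0)); print(x,r)
    l=px2w(c,*P(fl),zf); rr=px2w(c,*P(fr),zf); ax=(rr-l)/np.linalg.norm(rr-l); fc=(l+rr)/2-.021*np.array([-ax[1],ax[0],0])
    R=Rot.from_euler('z',x[3]).as_matrix(); print("foot w",np.linalg.norm(rr-l),"yaw",np.arctan2(ax[1],ax[0]),"local mm",(R.T@(fc-x[:3])*1e3).round(1))
E
python3 - <<'E'
from h import *
P=lambda p:(p[0]/3+200,p[1]/3+60)
chk('pics/w5.png',P,[[-62,61.5,0],[62,61.5,0],[-62,-61.5,0],[62,-61.5,0]],[(77,57),(650,60),(118,573),(605,573)],(265,402),(468,402),.0754)
E
```

```text
[ 0.54913172  0.14187899  0.04466834 -0.09422554] [ 0.  -0.1 -0.1 -0.2  0.4 -0.  -0.2  0.4]
foot w 0.04174430252649138 yaw -0.09063434527808399 local mm [  0.9 -28.2  30.7]
```

>>> play_rows(
  plan=[
    {"hand":1,"delta_pos":[-0.1,0,0.3],"spin":0},
    {"hand":1,"delta_pos":[-0.1,0,0.7],"spin":0},
    {"hand":1,"delta_pos":[-0.1,0,1.1],"spin":0},
    {"hand":1,"delta_pos":[-0.1,0,1.4],"spin":0},
    {"hand":1,"delta_pos":[-0.1,0,1.5],"spin":0},
  ],
)

```text
time_s: 9.62
ee_pos: [0.5452, 0.1108, 0.0919]
tool_rot: [0.738, 0.675, -0.001, -0.0]
ft_force: [-0.7, -0.4, 2.4]
width: 0.27
grip_force: 45.0
```

>>> play_rows(
  plan=[
    {"hand":1,"delta_pos":[0,0,0.05],"spin":0},
    {"hand":1,"delta_pos":[0,0,0.1],"spin":0},
    {"hand":1,"delta_pos":[0,0,0.15],"spin":0},
    {"hand":1,"delta_pos":[0,0,0.2],"spin":0},
    {"hand":1,"delta_pos":[0,0,0.25],"spin":0},
  ],
)

```text
time_s: 10.03
ee_pos: [0.5467, 0.111, 0.0911]
tool_rot: [0.738, 0.675, 0.001, 0.001]
ft_force: [-1.2, -0.5, 5.1]
width: 0.267
grip_force: 45.0
```

>>> play_rows(
  plan=[
    {"hand":1,"delta_pos":[0,0,0.05],"spin":0},
    {"hand":1,"delta_pos":[0,0,0.1],"spin":0},
    {"hand":1,"delta_pos":[0,0,0.15],"spin":0},
    {"hand":1,"delta_pos":[0,0,0.2],"spin":0},
    {"hand":1,"delta_pos":[0,0,0.25],"spin":0},
  ],
)

```text
time_s: 10.45
ee_pos: [0.5466, 0.111, 0.0882]
tool_rot: [0.738, 0.675, 0.001, 0.0]
ft_force: [1.2, -0.3, 3.5]
width: 0.268
grip_force: 45.0
```

>>> play_rows(
  plan=[
    {"hand":1,"delta_pos":[0,0,0.07],"spin":0},
    {"hand":1,"delta_pos":[0,0,0.14],"spin":0},
    {"hand":1,"delta_pos":[0,0,0.21],"spin":0},
    {"hand":1,"delta_pos":[0,0,0.28],"spin":0},
    {"hand":1,"delta_pos":[0,0,0.35],"spin":0},
  ],
)

```text
time_s: 10.87
ee_pos: [0.5451, 0.1108, 0.0835]
tool_rot: [0.738, 0.675, -0.001, -0.0]
ft_force: [-0.4, 0.6, 0.4]
width: 0.268
grip_force: 45.0
```

>>> play_rows(
  plan=[
    {"hand":1,"delta_pos":[0,0,0.07],"spin":0},
    {"hand":1,"delta_pos":[0,0,0.14],"spin":0},
    {"hand":1,"delta_pos":[0,0,0.21],"spin":0},
    {"hand":1,"delta_pos":[0,0,0.28],"spin":0},
    {"hand":1,"delta_pos":[0,0,0.35],"spin":0},
  ],
)

```text
time_s: 11.28
ee_pos: [0.5454, 0.1107, 0.0803]
tool_rot: [0.738, 0.675, -0.0, -0.0]
ft_force: [-0.0, -0.2, -0.4]
width: 0.27
grip_force: 45.0
```

```bash
python3 - <<'E'
from h import *
go(.5465,.1108,.0772,-.0922)
E
```

```text
ee [0.5454 0.1107 0.0803] ytool -5.1 d_cm [0.02 0.11 0.31] spin 0.003 j6 0.24 F [-0.03 -0.23 -0.39] t 11.2833
```

>>> play_rows(
  plan=[
    {"hand":1,"delta_pos":[0,0,0.06],"spin":0},
    {"hand":1,"delta_pos":[0,0,0.12],"spin":0},
    {"hand":1,"delta_pos":[0,0,0.18],"spin":0},
    {"hand":1,"delta_pos":[0,0,0.24],"spin":0},
    {"hand":1,"delta_pos":[0,0,0.3],"spin":0},
  ],
)

```text
time_s: 11.7
ee_pos: [0.5457, 0.1108, 0.0779]
tool_rot: [0.738, 0.675, -0.0, -0.0]
ft_force: [-1.3, 0.0, 5.0]
width: 0.269
grip_force: 45.0
```

>>> play_rows(
  plan=[
    {"hand":1,"delta_pos":[0,0,0.02],"spin":0},
    {"hand":1,"delta_pos":[0,0,0.04],"spin":0},
    {"hand":1,"delta_pos":[0,0,0.06],"spin":0},
    {"hand":1,"delta_pos":[0,0,0.08],"spin":0},
    {"hand":1,"delta_pos":[0,0,0.1],"spin":0},
  ],
)

```text
time_s: 12.12
ee_pos: [0.5464, 0.1108, 0.0779]
tool_rot: [0.738, 0.675, 0.0, 0.0]
ft_force: [-2.2, -1.0, 8.5]
width: 0.273
grip_force: 45.0
```

>>> play_rows(
  plan=[
    {"hand":1,"delta_pos":[0,0,0.03],"spin":0},
    {"hand":1,"delta_pos":[0,0,0.06],"spin":0},
    {"hand":1,"delta_pos":[0,0,0.09],"spin":0},
    {"hand":1,"delta_pos":[0,0,0.12],"spin":0},
    {"hand":1,"delta_pos":[0,0,0.13],"spin":0},
  ],
)

```text
time_s: 12.53
ee_pos: [0.5475, 0.1108, 0.0778]
tool_rot: [0.738, 0.675, 0.001, 0.001]
ft_force: [-2.9, -2.2, 11.6]
width: 0.274
grip_force: 45.0
```

>>> play_rows(
  plan=[
    {"hand":1,"delta_pos":[0,0,0],"spin":0},
    {"hand":1,"delta_pos":[0,0,0],"spin":0},
    {"hand":1,"delta_pos":[0,0,0],"spin":0},
    {"hand":1,"delta_pos":[0,0,0],"spin":0},
    {"hand":1,"delta_pos":[0,0,0],"spin":0},
  ],
)

```text
time_s: 12.95
ee_pos: [0.5475, 0.1107, 0.0778]
tool_rot: [0.738, 0.675, 0.001, 0.001]
ft_force: [-1.6, -1.7, 11.3]
width: 0.27
grip_force: 45.0
```

>>> play_rows(
  plan=[
    {"hand":1,"delta_pos":[0,0,0.03],"spin":0},
    {"hand":1,"delta_pos":[0,0,0.06],"spin":0},
    {"hand":1,"delta_pos":[0,0,0.06],"spin":0},
    {"hand":1,"delta_pos":[0,0,0.06],"spin":0},
    {"hand":1,"delta_pos":[0,0,0.06],"spin":0},
  ],
)

```text
time_s: 13.37
ee_pos: [0.5481, 0.1107, 0.0778]
tool_rot: [0.738, 0.675, 0.002, 0.002]
ft_force: [-2.2, -2.3, 13.6]
width: 0.268
grip_force: 45.0
```

>>> play_rows(
  plan=[
    {"hand":1,"delta_pos":[0,0,0],"spin":0},
    {"hand":1,"delta_pos":[0,0,0],"spin":0},
    {"hand":1,"delta_pos":[0,0,0],"spin":0},
    {"hand":1,"delta_pos":[0,0,0],"spin":0},
    {"hand":1,"delta_pos":[0,0,0],"spin":0},
  ],
)

```text
time_s: 13.78
ee_pos: [0.548, 0.1107, 0.0778]
tool_rot: [0.738, 0.675, 0.002, 0.002]
ft_force: [-2.5, -2.3, 13.8]
width: 0.269
grip_force: 45.0
```

>>> play_rows(
  plan=[
    {"hand":1,"delta_pos":[0,0,0],"spin":0},
    {"hand":1,"delta_pos":[0,0,0],"spin":0},
    {"hand":1,"delta_pos":[0,0,0],"spin":0},
    {"hand":1,"delta_pos":[0,0,0],"spin":0},
    {"hand":1,"delta_pos":[0,0,0],"spin":0},
  ],
)

```text
time_s: 14.2
ee_pos: [0.5481, 0.1107, 0.0777]
tool_rot: [0.738, 0.675, 0.002, 0.002]
ft_force: [-2.4, -2.2, 13.7]
width: 0.268
grip_force: 45.0
```

>>> play_rows(
  plan=[
    {"hand":1,"delta_pos":[0,0,-0.5],"spin":0},
    {"hand":1,"delta_pos":[0,0,-1.2],"spin":0},
    {"hand":1,"delta_pos":[0,0,-2.2],"spin":0},
    {"hand":1,"delta_pos":[0,0,-3.2],"spin":0},
    {"hand":1,"delta_pos":[0,0,-3.6],"spin":0},
  ],
)

```text
time_s: 14.62
ee_pos: [0.5466, 0.1111, 0.1125]
tool_rot: [0.738, 0.675, 0.001, 0.001]
ft_force: [0.1, -0.1, -2.5]
width: 0.266
grip_force: 45.0
```

```bash
python3 - <<'E'
from h import *
# lane a target: foot local (-23,29.5) from (0.9,-29.5)
v=Rot.from_euler('z',-.093).as_matrix()@np.array([-.0239,.059,0]); s=ctrl.read_state(); print(v)
go(s["ee_pos"][0]+v[0],s["ee_pos"][1]+v[1],.108,-.0922)
go(.5461-.0001+v[0],.1105+v[1],.108,-.0922)
E
```

```text
[-0.01831763  0.06096454  0.        ]
ee [0.5466 0.1111 0.1125] ytool -5.1 d_cm [ 5.91 -2.37  0.45] spin 0.003 j6 0.24 F [ 0.07 -0.13 -2.48] t 14.6167
ee [0.5466 0.1111 0.1125] ytool -5.1 d_cm [ 5.85 -2.42  0.45] spin 0.003 j6 0.24 F [ 0.07 -0.13 -2.48] t 14.6167
```

>>> play_rows(
  plan=[
    {"hand":1,"delta_pos":[1.2,-0.5,0],"spin":0},
    {"hand":1,"delta_pos":[3,-1.2,0],"spin":0},
    {"hand":1,"delta_pos":[4.8,-2,0],"spin":0},
    {"hand":1,"delta_pos":[5.7,-2.3,0.2],"spin":0},
    {"hand":1,"delta_pos":[5.9,-2.4,0.4],"spin":0},
  ],
)

```text
time_s: 15.03
ee_pos: [0.5263, 0.1737, 0.1065]
tool_rot: [0.737, 0.676, 0.0, -0.0]
ft_force: [0.7, -0.2, -2.4]
width: 0.27
grip_force: 45.0
```

>>> play_rows(
  plan=[
    {"hand":1,"delta_pos":[0,0,0],"spin":0},
    {"hand":1,"delta_pos":[0,0,0],"spin":0},
    {"hand":1,"delta_pos":[0,0,0],"spin":0},
    {"hand":1,"delta_pos":[0,0,0],"spin":0},
    {"hand":1,"delta_pos":[0,0,0],"spin":0},
  ],
)

```text
time_s: 15.45
ee_pos: [0.5274, 0.1712, 0.1068]
tool_rot: [0.738, 0.675, 0.0, 0.0]
ft_force: [-0.3, 0.6, -2.3]
width: 0.27
grip_force: 45.0
```

```bash
python3 - <<'E'
from h import *
go(.5278,.1715,.108,-.0922)
c=shot('wrist','pics/w6.png'); i=cv2.imread('pics/w6.png')[80:280,200:460]
cv2.imwrite('pics/m6.png',cv2.resize(i,None,fx=3,fy=3,interpolation=cv2.INTER_CUBIC))
E
```

```text
ee [0.5274 0.1712 0.1068] ytool -5.15 d_cm [ 0.04  0.04 -0.12] spin 0.002 j6 0.36 F [-0.26  0.58 -2.31] t 15.45
```

View pics/m6.png

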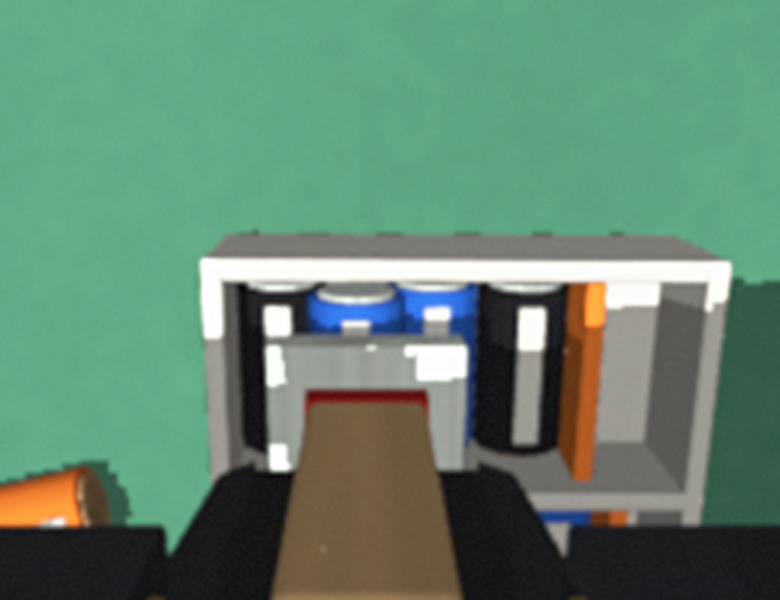

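The foot is over lane a at crop (367,340), with the raised blue piece peeking out behind it at (355,295). I check the alignment numerically.

```bash
python3 - <<'E'
from h import *
P=lambda p:(p[0]/3+200,p[1]/3+80)
chk('pics/w6.png',P,[[-62,61.5,0],[62,61.5,0],[-57,56.5,0],[57,56.5,0],[57,2.5,0]],[(201,258),(731,263),(223,284),(707,284),(690,494)],(265,343),(468,343),.0741)
E
```

```text
[ 0.54925777  0.14163813  0.04497146 -0.09313366] [-0.1  1.2  0.4 -0.1  0.1 -0.5  0.5 -0.1 -1.8 -0.1]
foot w 0.04177896389494055 yaw -0.09126892554944128 local mm [-23.4  29.1  29.1]
```

>>> play_rows(
  plan=[
    {"hand":1,"delta_pos":[0,0,0.3],"spin":0},
    {"hand":1,"delta_pos":[0,0,0.7],"spin":0},
    {"hand":1,"delta_pos":[0,0,1.1],"spin":0},
    {"hand":1,"delta_pos":[0,0,1.4],"spin":0},
    {"hand":1,"delta_pos":[0,0,1.5],"spin":0},
  ],
)

```text
time_s: 15.92
ee_pos: [0.5271, 0.1717, 0.0916]
tool_rot: [0.738, 0.675, -0.0, -0.0]
ft_force: [-1.2, -0.5, 3.0]
width: 0.269
grip_force: 45.0
```

>>> play_rows(
  plan=[
    {"hand":1,"delta_pos":[0,0,0.05],"spin":0},
    {"hand":1,"delta_pos":[0,0,0.1],"spin":0},
    {"hand":1,"delta_pos":[0,0,0.15],"spin":0},
    {"hand":1,"delta_pos":[0,0,0.2],"spin":0},
    {"hand":1,"delta_pos":[0,0,0.25],"spin":0},
  ],
)

```text
time_s: 16.33
ee_pos: [0.5281, 0.172, 0.0901]
tool_rot: [0.738, 0.675, 0.001, 0.001]
ft_force: [0.3, -0.3, 4.6]
width: 0.269
grip_force: 45.0
```

>>> play_rows(
  plan=[
    {"hand":1,"delta_pos":[0,0,0.05],"spin":0},
    {"hand":1,"delta_pos":[0,0,0.1],"spin":0},
    {"hand":1,"delta_pos":[0,0,0.15],"spin":0},
    {"hand":1,"delta_pos":[0,0,0.2],"spin":0},
    {"hand":1,"delta_pos":[0,0,0.25],"spin":0},
  ],
)

```text
time_s: 16.75
ee_pos: [0.5272, 0.1719, 0.0867]
tool_rot: [0.738, 0.675, 0.0, 0.0]
ft_force: [1.7, -0.1, 2.0]
width: 0.268
grip_force: 45.0
```

>>> play_rows(
  plan=[
    {"hand":1,"delta_pos":[0,0,0.07],"spin":0},
    {"hand":1,"delta_pos":[0,0,0.14],"spin":0},
    {"hand":1,"delta_pos":[0,0,0.21],"spin":0},
    {"hand":1,"delta_pos":[0,0,0.28],"spin":0},
    {"hand":1,"delta_pos":[0,0,0.35],"spin":0},
  ],
)

```text
time_s: 17.17
ee_pos: [0.5265, 0.1716, 0.0826]
tool_rot: [0.738, 0.675, -0.001, -0.0]
ft_force: [0.8, 0.3, 0.5]
width: 0.268
grip_force: 45.0
```

>>> play_rows(
  plan=[
    {"hand":1,"delta_pos":[0,0,0.07],"spin":0},
    {"hand":1,"delta_pos":[0,0,0.14],"spin":0},
    {"hand":1,"delta_pos":[0,0,0.21],"spin":0},
    {"hand":1,"delta_pos":[0,0,0.28],"spin":0},
    {"hand":1,"delta_pos":[0,0,0.35],"spin":0},
  ],
)

```text
time_s: 17.58
ee_pos: [0.5268, 0.1717, 0.0795]
tool_rot: [0.738, 0.675, -0.0, -0.0]
ft_force: [-0.3, -0.5, -0.3]
width: 0.269
grip_force: 45.0
```

>>> play_rows(
  plan=[
    {"hand":1,"delta_pos":[0,0,0.04],"spin":0},
    {"hand":1,"delta_pos":[0,0,0.08],"spin":0},
    {"hand":1,"delta_pos":[0,0,0.12],"spin":0},
    {"hand":1,"delta_pos":[0,0,0.16],"spin":0},
    {"hand":1,"delta_pos":[0,0,0.2],"spin":0},
  ],
)

```text
time_s: 18.0
ee_pos: [0.527, 0.1717, 0.078]
tool_rot: [0.738, 0.675, -0.0, -0.0]
ft_force: [-1.2, -0.8, 4.6]
width: 0.268
grip_force: 45.0
```

>>> play_rows(
  plan=[
    {"hand":1,"delta_pos":[0,0,0.04],"spin":0},
    {"hand":1,"delta_pos":[0,0,0.08],"spin":0},
    {"hand":1,"delta_pos":[0,0,0.12],"spin":0},
    {"hand":1,"delta_pos":[0,0,0.16],"spin":0},
    {"hand":1,"delta_pos":[0,0,0.2],"spin":0},
  ],
)

```text
time_s: 18.42
ee_pos: [0.5284, 0.1717, 0.0778]
tool_rot: [0.738, 0.675, 0.001, 0.001]
ft_force: [-3.1, -2.1, 11.7]
width: 0.266
grip_force: 45.0
```

>>> play_rows(
  plan=[
    {"hand":1,"delta_pos":[0,0,0.03],"spin":0},
    {"hand":1,"delta_pos":[0,0,0.06],"spin":0},
    {"hand":1,"delta_pos":[0,0,0.08],"spin":0},
    {"hand":1,"delta_pos":[0,0,0.08],"spin":0},
    {"hand":1,"delta_pos":[0,0,0.08],"spin":0},
  ],
)

```text
time_s: 18.83
ee_pos: [0.5291, 0.1717, 0.0778]
tool_rot: [0.738, 0.675, 0.001, 0.001]
ft_force: [-2.5, -2.5, 11.5]
width: 0.274
grip_force: 45.0
```

>>> play_rows(
  plan=[
    {"hand":1,"delta_pos":[0,0,0.03],"spin":0},
    {"hand":1,"delta_pos":[0,0,0.05],"spin":0},
    {"hand":1,"delta_pos":[0,0,0.05],"spin":0},
    {"hand":1,"delta_pos":[0,0,0.05],"spin":0},
    {"hand":1,"delta_pos":[0,0,0.05],"spin":0},
  ],
)

```text
time_s: 19.25
ee_pos: [0.5295, 0.1717, 0.0777]
tool_rot: [0.738, 0.675, 0.002, 0.002]
ft_force: [-2.0, -4.3, 13.1]
width: 0.271
grip_force: 45.0
```

>>> play_rows(
  plan=[
    {"hand":1,"delta_pos":[0,0,0],"spin":0},
    {"hand":1,"delta_pos":[0,0,0],"spin":0},
    {"hand":1,"delta_pos":[0,0,0],"spin":0},
    {"hand":1,"delta_pos":[0,0,0],"spin":0},
    {"hand":1,"delta_pos":[0,0,0],"spin":0},
  ],
)

```text
time_s: 19.67
ee_pos: [0.5294, 0.1717, 0.0777]
tool_rot: [0.738, 0.675, 0.002, 0.002]
ft_force: [-1.6, -3.1, 15.1]
width: 0.267
grip_force: 45.0
```

>>> play_rows(
  plan=[
    {"hand":1,"delta_pos":[0,0,0],"spin":0},
    {"hand":1,"delta_pos":[0,0,0],"spin":0},
    {"hand":1,"delta_pos":[0,0,0],"spin":0},
    {"hand":1,"delta_pos":[0,0,0],"spin":0},
    {"hand":1,"delta_pos":[0,0,0],"spin":0},
  ],
)

```text
time_s: 20.08
ee_pos: [0.5295, 0.1717, 0.0778]
tool_rot: [0.738, 0.675, 0.002, 0.002]
ft_force: [-2.3, -3.6, 13.8]
width: 0.267
grip_force: 45.0
```

```bash
python3 - <<'E'
from h import *
go(.5278,.1715,.0778,-.0922)
# look at the bin from scene and top while pressing: enlarged crops
s=shot('scene','pics/s7.png'); t=shot('top','pics/t7.png')
f=lambda i,x,y,w,h,k:cv2.resize(i[y:y+h,x:x+w],None,fx=k,fy=k,interpolation=cv2.INTER_CUBIC)
cv2.imwrite('pics/m7.png',f(cv2.imread('pics/s7.png'),330,130,130,140,4))
E
```

```text
ee [0.5295 0.1717 0.0778] ytool -5.08 d_cm [-0.04 -0.17 -0.01] spin 0.004 j6 0.36 F [-2.33 -3.55 13.79] t 20.0833
```

View pics/m7.png

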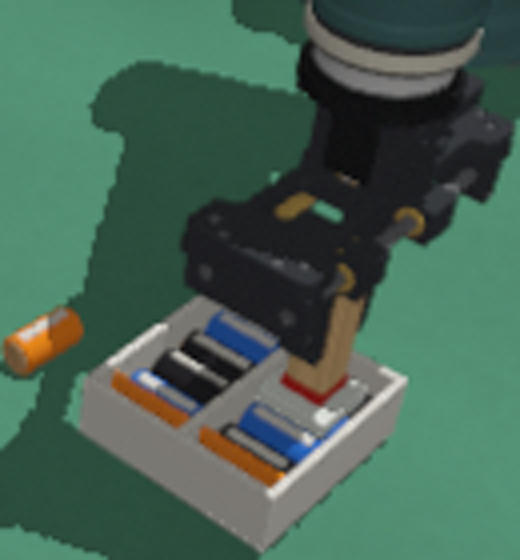

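Both lanes look level with the foot down in lane a, and the press held at about 15.7 N for over a second. I lift and carry the tamper to the mat.

>>> play_rows(
  plan=[
    {"hand":1,"delta_pos":[0,0,-0.5],"spin":0},
    {"hand":1,"delta_pos":[0,0,-1.5],"spin":0},
    {"hand":1,"delta_pos":[0,0,-3.5],"spin":0},
    {"hand":1,"delta_pos":[0,0,-5.5],"spin":0},
    {"hand":1,"delta_pos":[0,0,-7],"spin":0},
  ],
)

```text
time_s: 20.6
ee_pos: [0.5271, 0.1719, 0.1457]
tool_rot: [0.738, 0.675, 0.0, -0.0]
ft_force: [0.6, -0.1, -2.1]
width: 0.269
grip_force: 45.0
```

>>> play_rows(
  plan=[
    {"hand":1,"delta_pos":[-2.5,0.6,-0.4],"spin":0},
    {"hand":1,"delta_pos":[-6,1.4,-0.6],"spin":0},
    {"hand":1,"delta_pos":[-10,2.2,-0.6],"spin":0},
    {"hand":1,"delta_pos":[-14,3.2,-0.6],"spin":0},
    {"hand":1,"delta_pos":[-18,4,-0.6],"spin":0},
  ],
)

```text
time_s: 21.02
ee_pos: [0.5508, -0.0124, 0.1507]
tool_rot: [0.737, 0.675, 0.0, 0.0]
ft_force: [0.8, 0.5, -3.4]
width: 0.268
grip_force: 45.0
```

>>> play_rows(
  plan=[
    {"hand":1,"delta_pos":[-4,0.9,0],"spin":0},
    {"hand":1,"delta_pos":[-8,1.8,0],"spin":0},
    {"hand":1,"delta_pos":[-12,2.7,0],"spin":0},
    {"hand":1,"delta_pos":[-15.5,3.5,0],"spin":0},
    {"hand":1,"delta_pos":[-17.5,4,0],"spin":0},
  ],
)

```text
time_s: 21.43
ee_pos: [0.5752, -0.1928, 0.1505]
tool_rot: [0.739, 0.674, -0.0, 0.0]
ft_force: [1.0, 0.3, -2.4]
width: 0.27
grip_force: 45.0
```

>>> play_rows(
  plan=[
    {"hand":1,"delta_pos":[0,0,0],"spin":0},
    {"hand":1,"delta_pos":[0,0,0],"spin":0},
    {"hand":1,"delta_pos":[0,0,0],"spin":0},
    {"hand":1,"delta_pos":[0,0,0],"spin":0},
    {"hand":1,"delta_pos":[0,0,0],"spin":0},
  ],
)

```text
time_s: 21.85
ee_pos: [0.575, -0.1874, 0.1504]
tool_rot: [0.737, 0.676, -0.0, -0.0]
ft_force: [-0.1, -0.2, -1.8]
width: 0.271
grip_force: 45.0
```

```bash
python3 - <<'E'
from h import *
go(.576,-.19,.05,-.0922)
print(ctrl.read_state()["tool_rot"])
t=shot('top','pics/t8.png'); c=shot('wrist','pics/w8.png')
f=lambda i,x,y,w,h,k:cv2.resize(i[y:y+h,x:x+w],None,fx=k,fy=k,interpolation=cv2.INTER_CUBIC)
b=f(cv2.imread('pics/t8.png'),190,195,100,95,4); w=f(cv2.imread('pics/w8.png'),220,120,200,190,2)
cv2.imwrite('pics/m8.png',np.hstack([b,w]))
E
```

```text
ee [ 0.575  -0.1874  0.1504] ytool -5.0 d_cm [-0.25  0.13 10.03] spin 0.005 j6 -0.27 F [-0.13 -0.16 -1.85] t 21.85
[ 7.37282591e-01  6.75584387e-01 -3.13386369e-05 -3.39635201e-04]
```

View pics/m8.png

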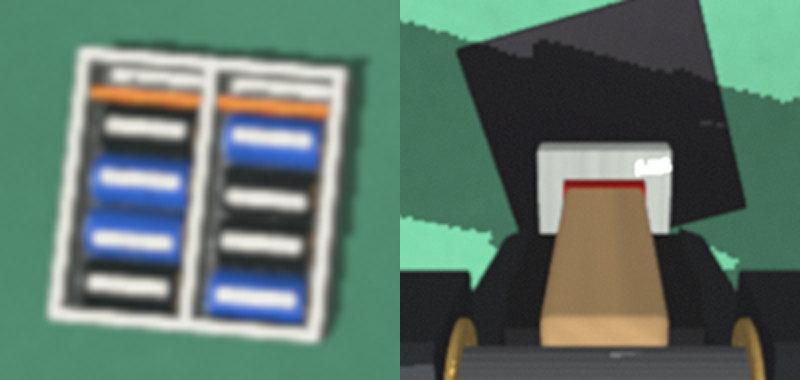

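The top crop shows all eight pieces evenly spaced, with the dividers pushed back. The wrist crop shows the foot over the mat. I lower the tamper.

>>> play_rows(
  plan=[
    {"hand":1,"delta_pos":[-0.2,0.1,1.5],"spin":0},
    {"hand":1,"delta_pos":[-0.2,0.1,4],"spin":0},
    {"hand":1,"delta_pos":[-0.2,0.1,6.5],"spin":0},
    {"hand":1,"delta_pos":[-0.2,0.1,8.3],"spin":0},
    {"hand":1,"delta_pos":[-0.2,0.1,9.3],"spin":0},
  ],
)

```text
time_s: 22.37
ee_pos: [0.5743, -0.1896, 0.0548]
tool_rot: [0.737, 0.675, -0.001, -0.002]
ft_force: [-1.0, -0.3, -3.5]
width: 0.269
grip_force: 45.0
```

>>> play_rows(
  plan=[
    {"hand":1,"delta_pos":[0,0,0.1],"spin":0},
    {"hand":1,"delta_pos":[0,0,0.2],"spin":0},
    {"hand":1,"delta_pos":[0,0,0.3],"spin":0},
    {"hand":1,"delta_pos":[0,0,0.4],"spin":0},
    {"hand":1,"delta_pos":[0,0,0.5],"spin":0},
  ],
)

```text
time_s: 22.78
ee_pos: [0.5773, -0.1915, 0.0541]
tool_rot: [0.738, 0.675, 0.001, 0.001]
ft_force: [0.4, 0.3, -2.5]
width: 0.271
grip_force: 45.0
```

>>> play_rows(
  plan=[
    {"hand":1,"delta_pos":[0,0,0.04],"spin":0},
    {"hand":1,"delta_pos":[0,0,0.08],"spin":0},
    {"hand":1,"delta_pos":[0,0,0.12],"spin":0},
    {"hand":1,"delta_pos":[0,0,0.16],"spin":0},
    {"hand":1,"delta_pos":[0,0,0.2],"spin":0},
  ],
)

```text
time_s: 23.2
ee_pos: [0.5761, -0.1911, 0.0506]
tool_rot: [0.738, 0.675, 0.0, 0.0]
ft_force: [-0.5, 0.4, -1.9]
width: 0.27
grip_force: 45.0
```

>>> play_rows(
  plan=[
    {"hand":1,"delta_pos":[0,0,0.06],"spin":0},
    {"hand":1,"delta_pos":[0,0,0.12],"spin":0},
    {"hand":1,"delta_pos":[0,0,0.18],"spin":0},
    {"hand":1,"delta_pos":[0,0,0.24],"spin":0},
    {"hand":1,"delta_pos":[0,0,0.3],"spin":0},
  ],
)

```text
time_s: 23.62
ee_pos: [0.576, -0.191, 0.0474]
tool_rot: [0.738, 0.675, -0.0, -0.0]
ft_force: [-0.1, 0.3, -1.5]
width: 0.266
grip_force: 45.0
```

>>> play_rows(
  plan=[
    {"hand":1,"delta_pos":[0,0,0.03],"spin":0},
    {"hand":1,"delta_pos":[0,0,0.06],"spin":0},
    {"hand":1,"delta_pos":[0,0,0.09],"spin":0},
    {"hand":1,"delta_pos":[0,0,0.1],"spin":0},
    {"hand":1,"delta_pos":[0,0,0.1],"spin":0},
  ],
)

```text
time_s: 24.03
ee_pos: [0.5761, -0.1911, 0.0469]
tool_rot: [0.738, 0.675, -0.0, -0.0]
ft_force: [-2.0, -0.1, 3.2]
width: 0.269
grip_force: 45.0
```

>>> play_rows(
  plan=[
    {"hand":1,"delta_pos":[0,0,-0.03],"spin":0},
    {"hand":1,"delta_pos":[0,0,-0.06],"spin":0},
    {"hand":0.4,"delta_pos":[0,0,-0.06],"spin":0},
    {"hand":0.3,"delta_pos":[0,0,-0.06],"spin":0},
    {"hand":0,"delta_pos":[0,0,-0.06],"spin":0},
  ],
)

```text
time_s: 24.45
ee_pos: [0.5765, -0.1912, 0.0473]
tool_rot: [0.738, 0.675, 0.0, 0.0]
ft_force: [0.1, -0.0, -0.5]
width: 0.404
grip_force: 0.0
```

>>> play_rows(
  plan=[
    {"hand":-0.3,"delta_pos":[0,0,0],"spin":0},
    {"hand":-0.6,"delta_pos":[0,0,0],"spin":0},
    {"hand":-1,"delta_pos":[0,0,0],"spin":0},
    {"hand":-1,"delta_pos":[0,0,0],"spin":0},
    {"hand":-1,"delta_pos":[0,0,0],"spin":0},
  ],
)

```text
time_s: 24.87
ee_pos: [0.5761, -0.1911, 0.0471]
tool_rot: [0.738, 0.675, 0.0, 0.0]
ft_force: [-0.4, -0.9, 0.3]
width: 0.779
grip_force: 0.0
```

>>> play_rows(
  plan=[
    {"hand":-1,"delta_pos":[0,0,-0.5],"spin":0},
    {"hand":-1,"delta_pos":[0,0,-2],"spin":0},
    {"hand":-1,"delta_pos":[0,0,-4.5],"spin":0},
    {"hand":-1,"delta_pos":[0,0,-7.5],"spin":0},
    {"hand":-1,"delta_pos":[0,0,-11],"spin":0},
  ],
)

```text
time_s: 25.28
ee_pos: [0.5746, -0.1905, 0.1567]
tool_rot: [0.738, 0.675, -0.001, -0.002]
ft_force: [0.2, 0.2, -0.9]
width: 0.998
grip_force: 0.0
```

>>> play_rows(
  plan=[
    {"hand":-1,"delta_pos":[0,0,-3],"spin":0},
    {"hand":-1,"delta_pos":[0,0,-5],"spin":0},
    {"hand":-1,"delta_pos":[0,0,-5],"spin":0},
    {"hand":-1,"delta_pos":[0,0,-5],"spin":0},
    {"hand":-1,"delta_pos":[0,0,-5],"spin":0},
  ],
)

```text
time_s: 25.7
ee_pos: [0.5753, -0.1908, 0.206]
tool_rot: [0.738, 0.675, -0.0, -0.001]
ft_force: [-0.4, 0.5, -0.6]
width: 1.002
grip_force: 0.0
```

```bash
python3 - <<'E'
from h import *
go(.576,-.19,.2,-.0922)
c=shot('wrist','pics/w9.png'); s=shot('scene','pics/s9.png')
f=lambda i,x,y,w,h,k:cv2.resize(i[y:y+h,x:x+w],None,fx=k,fy=k,interpolation=cv2.INTER_CUBIC)
cv2.imwrite('pics/m9.png',np.hstack([f(cv2.imread('pics/w9.png'),220,100,200,160,2),f(cv2.imread('pics/s9.png'),230,130,200,160,2)]))
E
```

```text
ee [ 0.5753 -0.1908  0.206 ] ytool -5.1 d_cm [0.08 0.07 0.6 ] spin 0.003 j6 -0.27 F [-0.41  0.47 -0.62] t 25.7
```

View pics/m9.png

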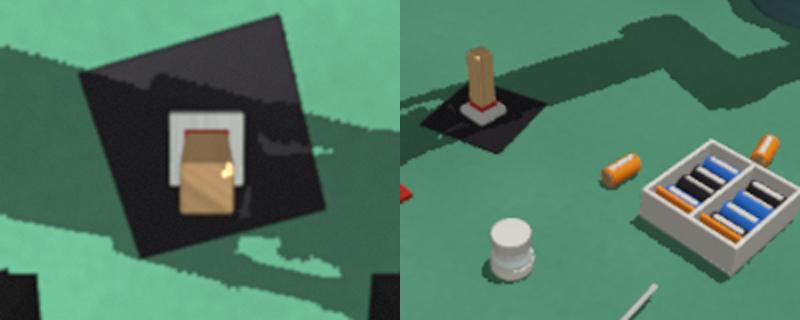

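The tamper stands upright near the mat's centre, with its foot at crop (206,150) against the mat centre at (206,138). The bin is level and the bystanders look undisturbed, so I hand in.

```bash
python3 -c "
from station import ctrl
print(ctrl.close_job())"
```

```text
the job is handed in; nothing more can be done
None
```

I handed the job in at about 26 s. By the camera views all eight capacitors lie level, each lane was pressed at about 15 N for over a second, and the tamper stands upright and released about 10 mm from the mat's centre; the hand-in returned no verdict.

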